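Fit the safety linchpin to a microphone boom's counterweight shaft

ROBOT

A 6-joint arm with a two-finger parallel gripper is mounted at the origin on the work surface. World frame = base frame: x ahead of the robot, y to its left, z up, the work surface at z = 0. Lengths are in m, angles in rad, forces in N, time in s.
With the tool pointing down it reaches from about 0.3 to 0.95 m from the base axis. Payload 3.1 kg.
Tool frame: the origin (TCP) lies midway between the tips of the shut fingers; the grasp point (between the pads) lies r.grip_depth behind it (r.grip_depth is the distance from the TCP to the grasp point, in m); x points along the fingers, y is the direction in which the jaws open and shut, and the axes are right-handed (so a half turn about x gives the same grasp; the last joint's range is limited). The gripper opens to 85 mm and grips with 20 to 120 N. Pads are 22 mm wide; open, the fingers measure 114 mm over their backs; the gripper's body (76 mm by 85 mm) begins 54 mm behind the grasp point. The pads swing forward as they close: fully open they stand 13 mm farther back than shut.
Start: joints at [1.225, 0.308, 1.634, -0, 1.2, -0.07], TCP at [0.17, 0.601, 0.231] pointing down, gripper open.
Joint ranges: [-3.06, 3.06], [-0.79, 1.96], [0.05, 2.63], [-1.19, 4.34], [0.05, 2.64], [-2.94, 2.94]. Speed limits (rad/s): [2.79, 2.79, 3.14, 3.14, 3.14, 3.14].

INTERFACE

Orientations are given as a 3x3 rotation matrix whose columns are the frame's x, y, z axes.
In Python, from station import telemetry, vision, r gives the robot as it stands.
- The arm moves only by the tool carry_out, never from a script. Its argument "targets" is one flat list of numbers, 6 for each row, row after row: the shift along the tool's x, y, z in units of 300 mm (1.0 is 300 mm), then the turn, a rotation vector about the tool's x, y, z in units of 0.1 rad (1.0 is 0.1 rad). A call has 1 to 12 rows; each row shifts and turns the commanded pose from where the row before left it, along the tool's axes as they then stand; what a row does not reach is not made up. A row lasts 1/10 s, in which the tool goes at most 50 mm and 8.59 degrees, less where a joint would pass 70% of its speed; a pose out of reach is approached as far as the arm can. A call with a number of a shift or a turn outside -1 to 1 is refused whole. A call with a gripper value outside its range is refused whole. "grip" is the opening, from -1 (shut) to 1 (fully open), set as the call begins (left out, the last holds). The fingers move at their own pace and stop on an object; the grip force is fixed at half the most. Time passes only in rows, so rows that do not move let the fingers close. It gives the time, the measured TCP pose, the force and the opening at its end, in the units of the state.
- telemetry.state(): the state, without advancing time (a new reading comes with each control period).
- vision.capture(name): name is "side" or "top"; returns the picture (480x640x3 uint8, blue, green, red); there is no depth.
- vision.get_calibration(name): a dict with "vertical_fov" (degrees; the focal length in pixels is half the picture's height over the tangent of half this angle, whatever the lens; pixels are square), "cx", "cy" (the principal point, pixels), "dist" ([k1, k2, p1, p2, k3] as OpenCV has them; the pictures are not rectified), "rvec" (rotation vector, rad) and "tvec" (3), from world to camera coordinates, as OpenCV has them. Camera axes: x right, y down, z forward; pixel columns grow to the right and rows downward; lengths in m; the calibration is good to about 2 mm. A picture is of the moment at which its call begins. get_calibration takes no time and is no camera call.
- r.close_job(): hands the job in, once; it reports no verdict.
The state is a dict: "clock": time; "q": joint angles; "joint_velocities": joint speeds; "tau": joint torques, N m; "ee_pos": TCP position; "tcp_rot": TCP orientation; "wrist_force": force on the tool from outside, world axes, zero at the start; "torque": the same for the moment, N m; "opening": opening from 0.0 (shut) to 1.0 (fully open).
Only numpy, scipy, OpenCV 4.12 (cv2) and the standard library are available. Lean on these libraries where they do the work, as an engineer would, in place of code of your own. Each camera call takes 0.05 s, during which the arm holds its last target.

TASK

Fit the linchpin to the counterweight shaft of the microphone boom: lift it out of its wooden block, feel for the hole in the top of the shaft and push the pin gently down through it until its collar is home, then swing its spring ring over the end of the shaft until it snaps shut under the pin's tip. Do not force the pin against the shaft, and leave the spare weight, the headphones and the folder where they are.

Things in the scene. Friction and masses are not known exactly. Their poses are not given: they have to be found in the camera images.
- boom: Desk-top microphone boom, fixed: black round foot (170 mm), column, yellow square tube 150 mm up (its axis) with a blue foam microphone on one end and a bare aluminium counterweight shaft with a dark steel weight disc (80 mm, axis along the shaft) on the other. Origin on the desk under the column; z up, x level along the boom towards the shaft's free end.
- tube_mouth (a point): Centre of the yellow tube's mouth (black clamp collar), on the shaft's axis, 100 mm along x from the boom's origin, 150 mm up; axes as the boom's. The square shaft (24 x 24 mm, flat top 12 mm above this point) telescopes out of it and is clamped tight where it was left; how far it stands out is not measured.
- hole_zone (a point): Point on the boom, level with the shaft's flat top and over its centre line, 119 mm along x from tube_mouth; axes as the boom's. The shaft's vertical through hole (12 mm bore, 1 mm chamfer) lies somewhere from 14 mm before to 14 mm beyond this point along x, not measured. The shaft ends 16 mm beyond the hole; the weight's nearest face is 39 mm before it.
- pin: Linchpin (70 g) upright in the wooden block. Origin on its axis at its steel collar's underside; z up. Shank 10 mm, 40 mm long, last 2.5 mm tapered to 8 mm. Collar 20 mm wide, 14 high; red tab from 14 to 35 mm up, 22 mm along x, 12 mm across y. Open ring lies along +x. Seated: collar on the shaft's top, x along the boom's x so that the ring passes over the shaft's end.
- ring (a joint): Angle (rad) of the pin's brass spring ring about its pivot, which runs along the pin's y through the collar, 8 mm above its underside. 1.57: open, level along the pin's x; 0: shut, hanging down round the shaft, far side just below the pin's tip. Over-centre spring: holds it open above about 0.8 and snaps it shut below; starting either way takes about 3 N at the far side.
- ring_far (a point): Middle of the far side of the ring (4 mm wire), 52 mm from the pivot; the ring is 51 mm wide inside.
- pin_block: Fixed wooden block 130 x 60 x 46 mm with two brass thread adapters in its top. Origin at the centre of its underside, x along its length. The pin stands in a loose 13 mm hole 25 mm from the centre towards +x, its collar on the top face; it may be turned either way in the hole.
- spare_weight: Spare counterweight, dark steel disc 80 mm across and 30 mm high on the desk; origin at the centre of its underside. Leave it.
- headphones: Black headphones lying on the desk, about 200 x 230 mm, 38 mm high; origin between the two ear cups on the desk. Leave them.
- folder: Blue folder with paper, 220 x 310 x 18 mm, on the desk; origin at the centre of its underside. Leave it.

How it is judged:
On the way:
1. the pin is fully home in the shaft's hole, its collar on the shaft, with the ring still open (z of pin in the frame of tube_mouth between 0.008 and 0.0145 m and x of pin in the frame of tube_mouth between 0.1 and 0.138 m and y of pin in the frame of tube_mouth between -0.004 and 0.004 m and value of joint ring above 1.2 rad), for 0.2 s.
At the end, for the whole second after the job is handed in: the pin stands upright (within 8 degrees) through the shaft's hole, on the shaft's centre line within 4 mm, its collar within 2.5 mm of the shaft's top, its ring shut (below 0.15 rad) round the shaft, at rest (z of pin in the frame of tube_mouth between 0.008 and 0.0145 m and x of pin in the frame of tube_mouth between 0.1 and 0.138 m and y of pin in the frame of tube_mouth between -0.004 and 0.004 m and angle between the z axis of pin and the z axis of tube_mouth, either way round below 0.14 rad and value of joint ring below 0.15 rad and linear speed of pin below 0.02 m/s); the robot touches nothing.
It fails at once if the pin (or its ring) was forced against the boom with more than 35 N (contact force between pin and boom above 35 N).
It fails at once if the arm or fingers struck the boom with more than 10 N (contact force between any of the arm, the fingers and boom above 10 N).
It fails at once if the spare weight was moved (distance of spare_weight from where it was at the start of the episode above 0.015 m).
It fails at once if the headphones were moved (distance of headphones from where it was at the start of the episode above 0.015 m).
It fails at once if the folder was moved (distance of folder from where it was at the start of the episode above 0.015 m).
It also fails if it takes over 72 s, if anything falls off the work surface, if the arm or the gripper's body presses on something with over 40 N, if the wrist force passes 120 N, or if a joint passes its speed limit or range.

## Working session

There is one attempt and no reset: what is moved stays moved. The work goes in short steps, Python scripts to look and compute and a tool call to move; the robot and the scene stay as the last step left them, time stands still between calls to the robot, and variables do not carry over. Pictures are saved under pics/ and viewed, and the job is handed in when it is done.

Besides the shell and the picture viewer there is one more tool, called after "Emit:" as name(argument=value, ...), one argument or row to a line, values as JSON. carry_out: Moves the arm, as the interface text tells. Shifts and turns lie within -1 to 1; 1 stands for 300 mm of shift or 0.1 rad of turn. Its arguments: {"type":"object","properties":{"targets":{"type":"array"},"grip":{"type":"number"}},"required":["targets"]}

```bash
mkdir -p pics; ls; cat > h.py <<'E'
import numpy as np, cv2
from station import telemetry, vision, r
def cal(n):
    c=vision.get_calibration(n); f=240/np.tan(np.radians(c["vertical_fov"])/2)
    K=np.array([[f,0,c["cx"]],[0,f,c["cy"]],[0,0,1]]); return K,np.array(c["dist"],float),np.array(c["rvec"],float),np.array(c["tvec"],float)
def proj(n,P):
    K,d,rv,t=cal(n); return cv2.projectPoints(np.array(P,float).reshape(-1,1,3),rv,t,K,d)[0].reshape(-1,2)
def ray(n,uv):
    K,d,rv,t=cal(n); R=cv2.Rodrigues(rv)[0]
    p=cv2.undistortPoints(np.array(uv,float).reshape(-1,1,2),K,d).reshape(-1,2)
    D=np.c_[p,np.ones(len(p))]@R; return -R.T@t.ravel(), D
def atz(n,uv,z):
    o,D=ray(n,uv); return o+D*((z-o[2])/D[:,2])[:,None]
def tri(uv1,uv2):
    o1,d1=ray("side",[uv1]);o2,d2=ray("top",[uv2]);d1=d1[0];d2=d2[0]
    s=np.linalg.lstsq(np.c_[d1,-d2],o2-o1,rcond=None)[0]
    a=o1+s[0]*d1;b=o2+s[1]*d2
    return (a+b)/2,np.linalg.norm(a-b)
def snap(n,tag,crop=None,k=1):
    im=vision.capture(n); cv2.imwrite(f"pics/{tag}_raw.png",im)
    return save(im,tag,crop,k)
def save(im,tag,crop=None,k=1):
    if crop: x0,y0,x1,y1=crop; im=im[y0:y1,x0:x1]
    im=cv2.resize(im,None,fx=k,fy=k,interpolation=cv2.INTER_CUBIC)
    cv2.imwrite(f"pics/{tag}.png",im)
E
python3 - <<'E'
from h import *
snap("side","s0");snap("top","t0")
for n in("side","top"):
    print(vision.get_calibration(n), ray(n,[[320,240]]))
print(telemetry.state(), r.grip_depth)
E
```

```text
pics
{'vertical_fov': 55.637008144307586, 'cx': 319.37452438254047, 'cy': 234.17967375206976, 'dist': array([-0.01960378,  0.        ,  0.        ,  0.        ,  0.        ]), 'rvec': array([ 0.23272833, -2.64620483,  1.547032  ]), 'tvec': array([0.5883788 , 0.08048013, 1.26259247])} (array([0.41860799, 1.14397707, 0.68036036]), array([[ 0.13161053, -0.85437121, -0.50288581]]))
{'vertical_fov': 48.84622949668295, 'cx': 312.6214171699593, 'cy': 244.8921130274031, 'dist': array([-0.10223424,  0.        ,  0.        ,  0.        ,  0.        ]), 'rvec': array([ 2.15678371, -2.10625723,  0.17940628]), 'tvec': array([0.15918279, 0.58362441, 1.235363  ])} (array([0.3623054 , 0.16771979, 1.31631426]), array([[ 0.17860708, -0.00965549, -0.9840157 ]]))
{'clock': 0.1, 'q': array([ 1.22532432e+00,  3.08923194e-01,  1.63504732e+00, -3.63331313e-05,
        1.19968262e+00, -6.97267381e-02]), 'joint_velocities': array([ 0.0015246 , -0.00079258, -0.00136936, -0.00058453, -0.00180901,
       -0.0015119 ]), 'tau': array([ 1.40002561e-05, -4.16407800e+01, -2.77649152e+01, -1.79844060e-04,
        4.01581390e-03,  1.79700862e-05]), 'ee_pos': array([0.16996868, 0.600682  , 0.23016431]), 'tcp_rot': array([[-6.65902240e-04,  2.72250730e-01,  9.62226115e-01],
       [-1.95020073e-03,  9.62224145e-01, -2.72251523e-01],
       [-9.99997877e-01, -2.05782697e-03, -1.09803641e-04]]), 'wrist_force': array([ 0.60609213,  1.39972946, -0.29145549]), 'torque': array([0.03399597, 0.03670653, 0.01056446]), 'opening': 1.0010891789540024} 0.0187
```

View pics/s0.png

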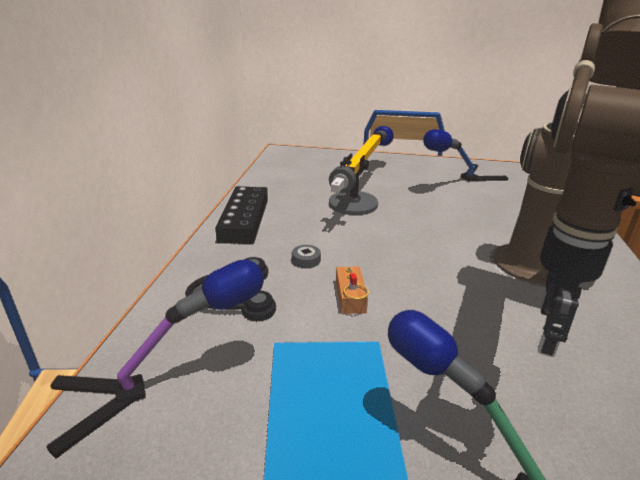

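View pics/t0.png

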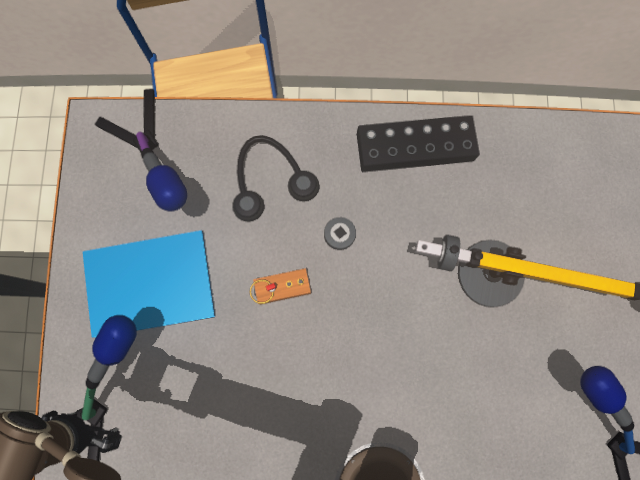

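The side view shows the pin and block at about (352,290) and the boom at about (350,185). In the top view the pin is at about (270,288) and the shaft runs from (470,258) to (410,246).

```bash
python3 - <<'E'
import cv2
from h import save
t=cv2.imread("pics/t0_raw.png");s=cv2.imread("pics/s0_raw.png")
save(t,"t0a",(240,260,320,310),10);save(t,"t0b",(400,225,500,300),8)
save(s,"s0a",(325,255,385,325),8);save(s,"s0b",(310,110,410,225),5)
E
```

```text
(no output)
```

View pics/t0a.png

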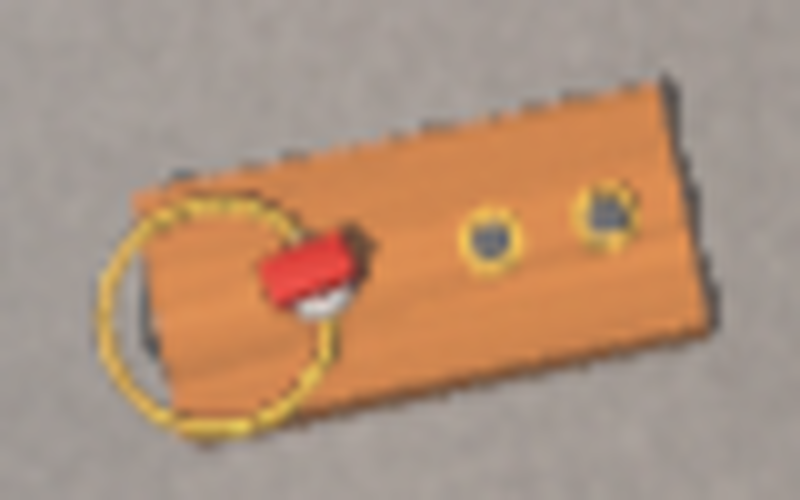

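View pics/t0b.png

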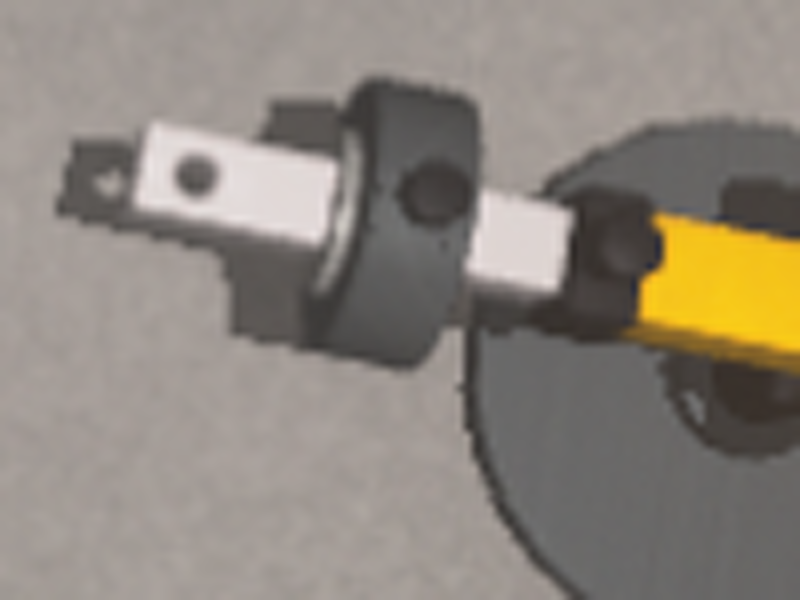

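View pics/s0a.png

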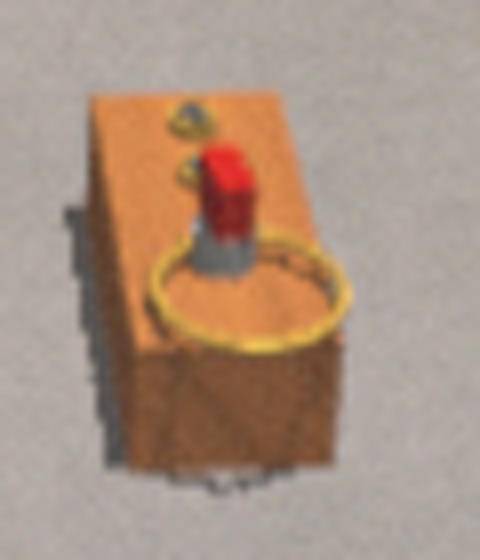

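View pics/s0b.png

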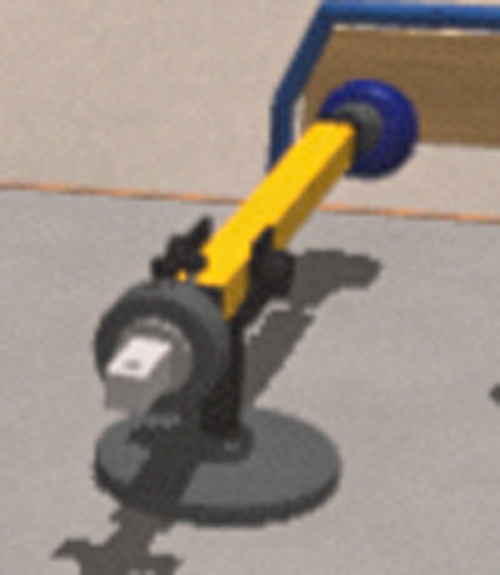

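```bash
cat > m.py <<'E'
from h import *
def c(pts,x0,y0,k): return [[x0+(a+.5)/k-.5,y0+(b+.5)/k-.5] for a,b in pts]
if __name__=="__main__":
    np.set_printoptions(precision=4,suppress=True)
    S=c([(197,176),(150,122),(133,207),(338,160),(322,246)],400,225,8)
    P=atz("top",S,.162);print("hole,corners\n",P)
    ax=(P[3]+P[4])/2-(P[1]+P[2])/2;print("len,width",np.linalg.norm(ax),np.linalg.norm(P[1]-P[2]),"boom x yaw",np.arctan2(-ax[1],-ax[0]), "hole-end",np.linalg.norm((P[1]+P[2])/2-P[0]))
    B=atz("top",c([(133,190),(665,80),(712,325),(190,440)],240,260,10),.046);print("block\n",B,np.linalg.norm(B[1]-B[0]),np.linalg.norm(B[2]-B[1]),"yaw",np.arctan2(*(B[0]-B[1])[[1,0]]))
    T=atz("top",c([(260,265),(343,232),(357,275),(277,308),(308,270)],240,260,10),.081);print("tab\n",T)
    R=atz("top",c([(218,316)],240,260,10),.054);print("ring c",R, "yaw",np.arctan2(*(R[0]-T[4])[[1,0]]),np.linalg.norm((R[0]-T[4])[:2]))
    # side checks
    print("side hole",atz("side",c([(132,364)],310,110,5),.162))
    print("side tab top",atz("side",c([(228,168)],325,255,8),.081))
    print("side ring c",atz("side",c([(251,293)],325,255,8),.054))
    print("side block corners",atz("side",c([(92,95),(282,95),(343,348),(135,352)],325,255,8),.046))
    # shaft from side: corners top face
    print("tri hole",tri(c([(132,364)],310,110,5)[0],S[0]))
E
python3 m.py
```

```text
hole,corners
 [[ 0.5625 -0.0758  0.162 ]
 [ 0.5775 -0.0627  0.162 ]
 [ 0.5534 -0.0577  0.162 ]
 [ 0.568  -0.1155  0.162 ]
 [ 0.5436 -0.1106  0.162 ]]
len,width 0.05367620925235736 0.02462191111080113 boom x yaw 1.3905918228903162 hole-end 0.0157916711239398
block
 [[0.4944 0.3154 0.046 ]
 [0.5243 0.1876 0.046 ]
 [0.4652 0.1748 0.046 ]
 [0.4345 0.2993 0.046 ]] 0.1313024113243269 0.06044113964771301 yaw 1.800497700031645
tab
 [[0.4739 0.2808 0.081 ]
 [0.4821 0.2616 0.081 ]
 [0.4721 0.258  0.081 ]
 [0.4639 0.2764 0.081 ]
 [0.473  0.2695 0.081 ]]
ring c [[0.4638 0.2929 0.054 ]] yaw 1.9436697276591421 0.025102992284963307
side hole [[ 0.5629 -0.0743  0.162 ]]
side tab top [[0.4737 0.2722 0.081 ]]
side ring c [[0.4633 0.2945 0.054 ]]
side block corners [[0.5232 0.1892 0.046 ]
 [0.4642 0.1777 0.046 ]
 [0.4356 0.3048 0.046 ]
 [0.4937 0.3177 0.046 ]]
tri hole (array([ 0.5629, -0.0759,  0.1613]), np.float64(0.00040931904225275734))
```

The two views agree to within 2 mm, and the sizes match: shaft 24.6 mm wide, hole to end 15.8 mm, block 131 × 60 mm. Before moving, I'll check where the foam microphone near the start pose sits relative to the path.

```bash
cat > plan.py <<'E'
from h import *
np.set_printoptions(precision=4,suppress=True)
from scipy.spatial.transform import Rotation as Ro
def Rdown(psi): # tool x down, y yaw psi
    x=np.array([0,0,-1.]);y=np.array([np.cos(psi),np.sin(psi),0]);return np.c_[x,y,np.cross(x,y)]
def rows(p1,R1,n,p0=None,R0=None):
    s=telemetry.state(); p0=np.array(s["ee_pos"]) if p0 is None else np.array(p0); R0=np.array(s["tcp_rot"]) if R0 is None else R0
    rv=Ro.from_matrix(R0.T@R1).as_rotvec(); out=[]
    for i in range(n):
        Ri=R0@Ro.from_rotvec(rv*i/n).as_matrix()
        d=Ri.T@((np.array(p1)-p0)/n)
        out+= [*np.round(d/0.3,4),*np.round(rv/n/0.1,3)]
    print("max step mm",np.linalg.norm((np.array(p1)-p0)/n)*1000,"deg",np.degrees(np.linalg.norm(rv)/n))
    for i in range(n): print(", ".join("%g"%v for v in out[6*i:6*i+6])+",")
E
python3 - <<'E'
from plan import *
print(tri((420,340),(113,341)),tri((233,285),(166,188)))
rows([.4733,.2692,.16],Rdown(.39),12)
E
```

```text
(array([0.3404, 0.5918, 0.194 ]), np.float64(0.005933358699038391)) (array([0.6763, 0.5016, 0.1893]), np.float64(0.0001571680003779232))
max step mm 37.8972698025873 deg 4.321373990333592
0.0196, -0.0656, 0.1061, 0.754, 0.001, 0.002,
0.0196, -0.0574, 0.1108, 0.754, 0.001, 0.002,
0.0196, -0.0489, 0.1148, 0.754, 0.001, 0.002,
0.0196, -0.0401, 0.1182, 0.754, 0.001, 0.002,
0.0195, -0.0311, 0.1209, 0.754, 0.001, 0.002,
0.0195, -0.0219, 0.1229, 0.754, 0.001, 0.002,
0.0195, -0.0126, 0.1242, 0.754, 0.001, 0.002,
0.0195, -0.0032, 0.1248, 0.754, 0.001, 0.002,
0.0195, 0.0062, 0.1247, 0.754, 0.001, 0.002,
0.0195, 0.0155, 0.1238, 0.754, 0.001, 0.002,
0.0195, 0.0248, 0.1223, 0.754, 0.001, 0.002,
0.0195, 0.034, 0.1201, 0.754, 0.001, 0.002,
```

```bash
python3 - <<'E'
from plan import *
R0=telemetry.state()["tcp_rot"]
rows([.24,.42,.25],Rdown(.9),5)
rows([.4733,.2692,.14],Rdown(.39),7,[.24,.42,.25],Rdown(.9))
E
```

```text
max step mm 38.95835041838499 deg 4.527163829188119
-0.013, -0.1032, 0.0777, 0.79, 0.001, 0.004,
-0.0131, -0.0968, 0.0856, 0.79, 0.001, 0.004,
-0.0131, -0.0897, 0.093, 0.79, 0.001, 0.004,
-0.0132, -0.0821, 0.0998, 0.79, 0.001, 0.004,
-0.0132, -0.0739, 0.1059, 0.79, 0.001, 0.004,
max step mm 42.68286708806173 deg 4.174406793095999
0.0524, 0.0128, 0.1317, 0.729, 0, 0,
0.0524, 0.0224, 0.1304, 0.729, 0, 0,
0.0524, 0.0318, 0.1284, 0.729, 0, 0,
0.0524, 0.0411, 0.1258, 0.729, 0, 0,
0.0524, 0.0501, 0.1224, 0.729, 0, 0,
0.0524, 0.0589, 0.1185, 0.729, 0, 0,
0.0524, 0.0673, 0.1139, 0.729, 0, 0,
```

Emit:
carry_out(
  targets=[-0.013,-0.103,0.078,0.79,0,0,-0.013,-0.097,0.086,0.79,0,0,-0.013,-0.09,0.093,0.79,0,0,-0.013,-0.082,0.1,0.79,0,0,-0.013,-0.074,0.106,0.79,0,0,0.052,0.013,0.132,0.73,0,0,0.052,0.022,0.13,0.73,0,0,0.052,0.032,0.128,0.73,0,0,0.052,0.041,0.126,0.73,0,0,0.052,0.05,0.122,0.73,0,0,0.052,0.059,0.118,0.73,0,0,0.052,0.067,0.114,0.73,0,0],
  grip=-0.2,
)

```text
clock: 1.3
ee_pos: [0.4743, 0.2685, 0.1406]
tcp_rot: [[-0.001, 0.926, 0.376], [-0.0, 0.376, -0.926], [-1.0, -0.001, -0.0]]
wrist_force: [-0.5, -1.0, 1.5]
opening: 0.4
```

Emit:
carry_out(
  targets=[0,0,0,0,0,0,0,0,0,0,0,0,0,0,0,0,0,0],
)

```text
clock: 1.6
ee_pos: [0.4726, 0.2701, 0.1415]
tcp_rot: [[-0.001, 0.925, 0.38], [0.0, 0.38, -0.925], [-1.0, -0.001, -0.0]]
wrist_force: [-0.1, -0.4, 0.6]
opening: 0.398
```

```bash
python3 - <<'E'
from plan import *
s=telemetry.state();print(s["clock"],s["ee_pos"],s["tcp_rot"],s["wrist_force"],s["opening"])
snap("side","s1",(300,200,420,340),4);snap("top","t1",(220,220,340,330),5)
rows([.4733,.2692,.065],Rdown(.39),4)
E
```

```text
1.6 [0.4726 0.2701 0.1415] [[-0.0009  0.925   0.3799]
 [ 0.0001  0.3799 -0.925 ]
 [-1.     -0.0008 -0.0004]] [-0.0699 -0.423   0.5604] 0.3984628847366994
max step mm 19.273310831425764 deg 0.013957177218561562
0.0642, 0, 0.0013, 0.002, -0.001, -0.001,
0.0642, 0, 0.0013, 0.002, -0.001, -0.001,
0.0642, 0, 0.0013, 0.002, -0.001, -0.001,
0.0642, 0, 0.0013, 0.002, -0.001, -0.001,
```

View pics/s1.png

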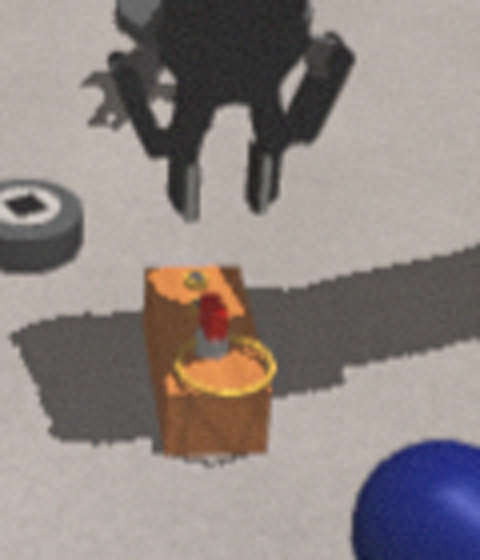

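View pics/t1.png

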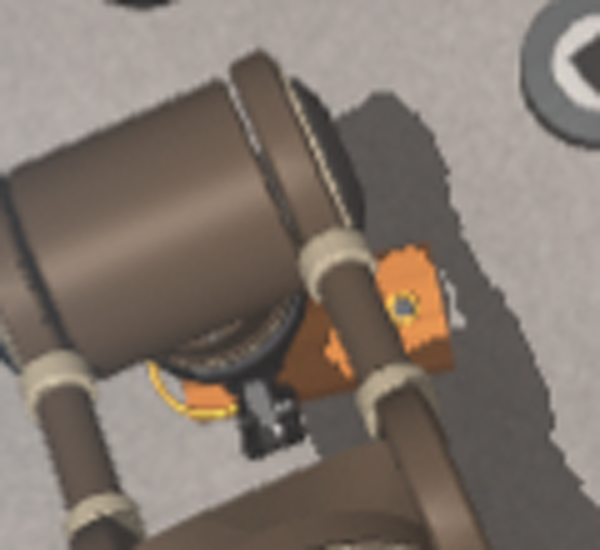

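Tips straddle the red tab (side crop: tips (187,215)/(262,210), tab (213,310)); descending and closing.

Emit:
carry_out(
  targets=[0.064,0,0.001,0,0,0,0.064,0,0.001,0,0,0,0.064,0,0.001,0,0,0,0.064,0,0.001,0,0,0,0,0,0,0,0,0,0,0,0,0,0,0],
)

```text
clock: 2.3
ee_pos: [0.4734, 0.2693, 0.0652]
tcp_rot: [[-0.0, 0.925, 0.381], [0.0, 0.381, -0.925], [-1.0, -0.0, -0.0]]
wrist_force: [-0.3, 0.0, -0.2]
opening: 0.401
```

```bash
python3 - <<'E'
from plan import *
snap("side","s2",(310,220,400,320),6)
E
```

```text
(no output)
```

View pics/s2.png

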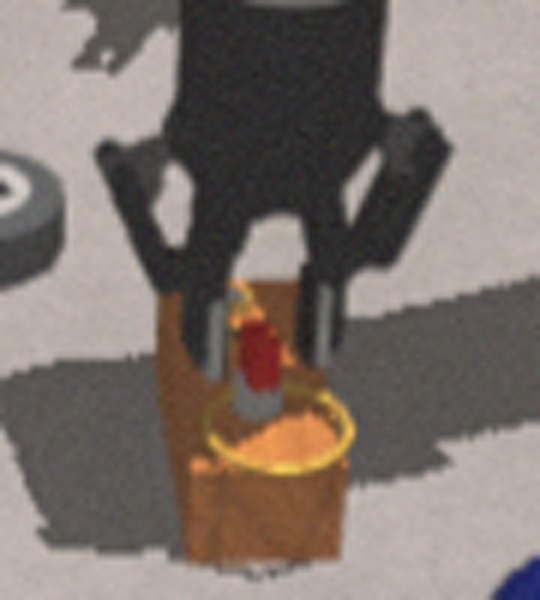

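Pads are either side of the tab (pads at crop x 215 and 320, tab 260), close to centred. Closing now.

Emit:
carry_out(
  targets=[0,0,0,0,0,0,0,0,0,0,0,0,0,0,0,0,0,0,0,0,0,0,0,0,0,0,0,0,0,0,0,0,0,0,0,0],
  grip=-1,
)

```text
clock: 2.95
ee_pos: [0.4749, 0.2693, 0.0663]
tcp_rot: [[0.002, 0.925, 0.379], [0.001, 0.379, -0.925], [-1.0, 0.002, -0.0]]
wrist_force: [-0.5, -1.0, 5.9]
opening: 0.122
```

Emit:
carry_out(
  targets=[-0.02,0,0,0,0,0,-0.06,0,0,0,0,0,-0.1,0,0,0,0,0,-0.1,0,0,0,0,0,-0.06,0,0,0,0,0,0,0,0,0,0,0],
)

```text
clock: 3.55
ee_pos: [0.4762, 0.2696, 0.17]
tcp_rot: [[0.006, 0.925, 0.379], [0.003, 0.379, -0.925], [-1.0, 0.007, -0.0]]
wrist_force: [0.0, -0.3, -0.6]
opening: 0.121
```

```bash
python3 - <<'E'
from plan import *
snap("side","s3",(300,180,420,320),4)
s=telemetry.state();print(s["ee_pos"],s["wrist_force"],s["torque"],s["opening"])
E
```

```text
[0.4748 0.269  0.168 ] [-0.0905  0.8517 -1.2735] [-0.054   0.0148  0.    ] 0.11897907085875198
```

View pics/s3.png

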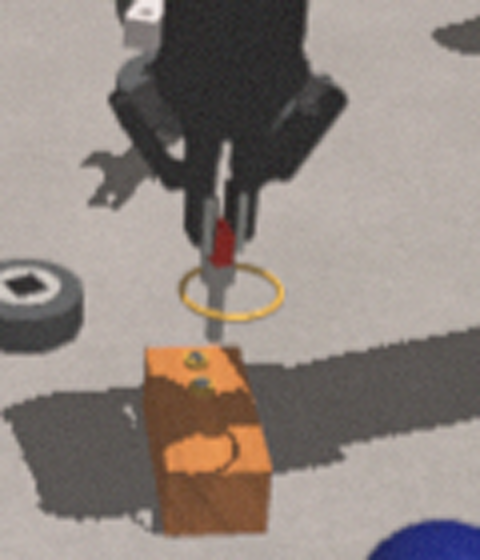

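The pin is held, tip at about (354,264) and apparently upright. Next I'll estimate its offset in the grip and plan the transfer.

```bash
python3 - <<'E'
from plan import *
from m import c
im=cv2.imread("pics/s3_raw.png");save(im,"s3b",(330,220,380,270),14)
s=telemetry.state();p=s["ee_pos"]
px=np.array([-s["tcp_rot"][1,1],s["tcp_rot"][0,1],0]);print(px)
for dx in(0,-.003,.003):
  for h in (.0185,.0205):
    o=p+dx*px-[0,0,h]
    q=proj("side",[o-[0,0,.04],o,o+[0,0,.008],o+px*.052+[0,0,.008]]);print(dx,h,((q-[330,220]+.5)*14-.5).round(0).tolist())
E
```

```text
[-0.3792  0.9253  0.    ]
0 0.0185 [[334.0, 629.0], [348.0, 420.0], [351.0, 377.0], [449.0, 549.0]]
0 0.0205 [[334.0, 639.0], [347.0, 430.0], [350.0, 388.0], [448.0, 560.0]]
-0.003 0.0185 [[329.0, 619.0], [343.0, 410.0], [345.0, 367.0], [443.0, 539.0]]
-0.003 0.0205 [[328.0, 629.0], [342.0, 421.0], [345.0, 378.0], [442.0, 550.0]]
0.003 0.0185 [[340.0, 638.0], [353.0, 429.0], [356.0, 386.0], [455.0, 559.0]]
0.003 0.0205 [[339.0, 649.0], [353.0, 440.0], [356.0, 397.0], [454.0, 570.0]]
```

View pics/s3b.png

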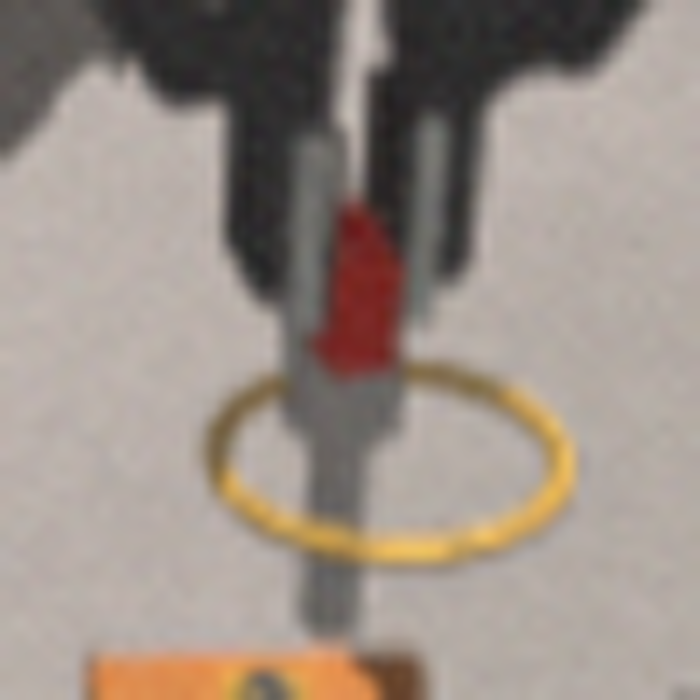

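```bash
python3 - <<'E'
from plan import *
rows([.5627,-.0755,.25],Rdown(-.18),12)
E
```

```text
max step mm 30.40318414007323 deg 2.7164665851472183
-0.0228, -0.0136, 0.0978, 0.474, -0.001, -0.003,
-0.0228, -0.009, 0.0983, 0.474, -0.001, -0.003,
-0.0228, -0.0043, 0.0987, 0.474, -0.001, -0.003,
-0.0228, 0.0004, 0.0987, 0.474, -0.001, -0.003,
-0.0228, 0.005, 0.0986, 0.474, -0.001, -0.003,
-0.0228, 0.0097, 0.0983, 0.474, -0.001, -0.003,
-0.0228, 0.0143, 0.0977, 0.474, -0.001, -0.003,
-0.0228, 0.019, 0.0969, 0.474, -0.001, -0.003,
-0.0228, 0.0235, 0.0959, 0.474, -0.001, -0.003,
-0.0228, 0.028, 0.0947, 0.474, -0.001, -0.003,
-0.0228, 0.0325, 0.0933, 0.474, -0.001, -0.003,
-0.0228, 0.0369, 0.0916, 0.474, -0.001, -0.003,
```

Emit:
carry_out(
  targets=[-0.024,-0.014,0.098,0.474,0,0,-0.024,-0.009,0.098,0.474,0,0,-0.024,-0.004,0.099,0.474,0,0,-0.024,0,0.099,0.474,0,0,-0.024,0.005,0.099,0.474,0,0,-0.024,0.01,0.098,0.474,0,0,-0.022,0.014,0.098,0.474,0,0,-0.022,0.019,0.097,0.474,0,0,-0.022,0.0235,0.096,0.474,0,0,-0.022,0.028,0.095,0.474,0,0,-0.022,0.0325,0.093,0.474,0,0,-0.022,0.037,0.0916,0.474,0,0],
)

```text
clock: 4.8
ee_pos: [0.5607, -0.0771, 0.2472]
tcp_rot: [[-0.004, 0.983, -0.181], [0.001, -0.181, -0.983], [-1.0, -0.004, -0.0]]
wrist_force: [0.2, 0.3, -1.3]
opening: 0.12
```

Emit:
carry_out(
  targets=[0,0,0,0,0,0,0,0,0,0,0,0,0,0,0,0,0,0],
)

```text
clock: 5.1
ee_pos: [0.5606, -0.0752, 0.2477]
tcp_rot: [[-0.003, 0.984, -0.178], [0.001, -0.178, -0.984], [-1.0, -0.004, -0.001]]
wrist_force: [-0.5, 0.2, -1.6]
opening: 0.117
```

```bash
python3 - <<'E'
from plan import *
s=telemetry.state();p=s["ee_pos"];print(p,s["tcp_rot"],s["wrist_force"],s["torque"])
snap("side","s4",(315,110,385,210),6);snap("top","t4",(380,200,460,290),6)
rows([.5627,-.0755,.234],Rdown(-.18),2)
px=np.array([np.cos(1.39),np.sin(1.39),0]);o=p-[0,0,.0185]
q=proj("side",[o-[0,0,.04],o,o+[0,0,.008],o+px*.052+[0,0,.008],[.5627,-.0758,.162]]);print(((q-[315,110]+.5)*6-.5).round(0).tolist())
E
```

```text
[ 0.5606 -0.0752  0.2477] [[-0.0035  0.984  -0.1782]
 [ 0.0013 -0.1782 -0.984 ]
 [-1.     -0.0037 -0.0006]] [-0.4579  0.1819 -1.6398] [0.0113 0.0283 0.0097]
max step mm 7.257375351157504 deg 0.08173443095640473
0.024, 0.0029, 0.0005, 0.008, -0.002, 0.012,
0.024, 0.0029, 0.0005, 0.008, -0.002, 0.012,
[[135.0, 384.0], [139.0, 305.0], [139.0, 289.0], [104.0, 325.0], [129.0, 436.0]]
```

View pics/s4.png

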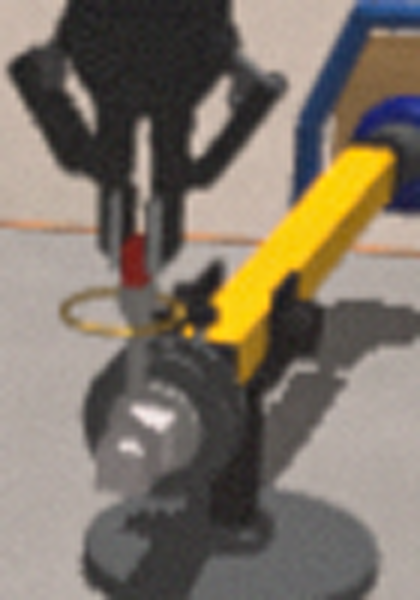

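View pics/t4.png

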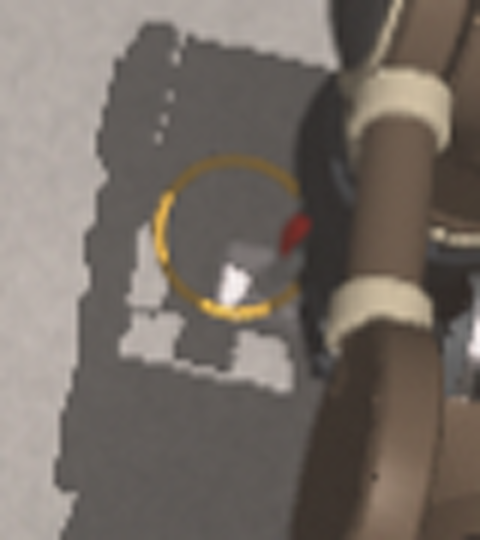

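```bash
python3 - <<'E'
from plan import *
from m import c
p=np.array([.5606,-.0752]);psi=-.179
C=atz("top",c([(232,238)],380,200,6),.237)[0];d=C[:2]-p;print(C,d,np.linalg.norm(d),np.arctan2(d[1],d[0]))
im=cv2.imread("pics/s4_raw.png");save(im,"s4b",(322,145,352,195),12)
o=np.array([.5606,-.0752,.2477-.0185])
print(((proj("side",[o-[0,0,.04],o,[.5627,-.0758,.162]])-[322,145]+.5)*12-.5).round())
E
```

```text
[ 0.5647 -0.0476  0.237 ] [0.0041 0.0276] 0.027863449304748367 1.4233038137888634
[[187. 349.]
 [194. 190.]
 [175. 452.]]
```

View pics/s4b.png

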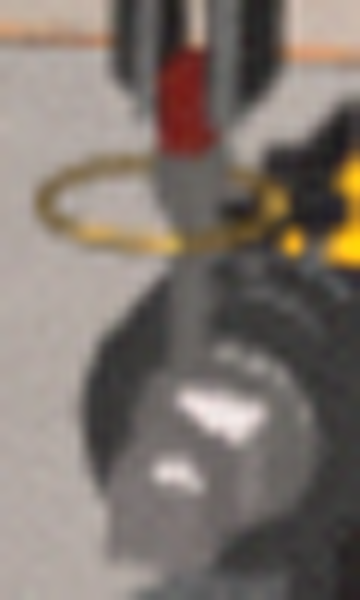

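Combining both views, the pin sits about 1 mm toward ring side of the TCP. I'll aim the TCP at (0.5626, −0.0765) and go down in stages.

```bash
python3 - <<'E'
from plan import *
rows([.5626,-.0765,.227],Rdown(-.18),3)
E
```

```text
max step mm 7.174245394603924 deg 0.05448962063760315
0.0238, 0.0021, 0.0014, 0.005, -0.001, 0.008,
0.0238, 0.0021, 0.0014, 0.005, -0.001, 0.008,
0.0238, 0.002, 0.0014, 0.005, -0.001, 0.008,
```

Emit:
carry_out(
  targets=[0.022,0.002,0.0014,0,0,0.01,0.022,0.002,0.0014,0,0,0.01,0.022,0.002,0.0014,0,0,0.01,0,0,0,0,0,0,0,0,0,0,0,0],
)

```text
clock: 5.7
ee_pos: [0.5632, -0.0776, 0.2293]
tcp_rot: [[0.002, 0.984, -0.179], [-0.0, -0.179, -0.984], [-1.0, 0.002, -0.0]]
wrist_force: [0.4, -0.2, -1.6]
opening: 0.122
```

```bash
python3 - <<'E'
from plan import *
s=telemetry.state();print(s["ee_pos"],s["wrist_force"],s["torque"])
snap("side","s5",(322,145,352,195),12);snap("top","t5",(380,200,460,290),6)
print(((proj("side",[[.5627,-.0758,.162]])-[322,145]+.5)*12-.5).round())
E
```

```text
[ 0.5632 -0.0776  0.2293] [ 0.4409 -0.2115 -1.6166] [-0.0326 -0.0323  0.0006]
[[175. 452.]]
```

View pics/s5.png

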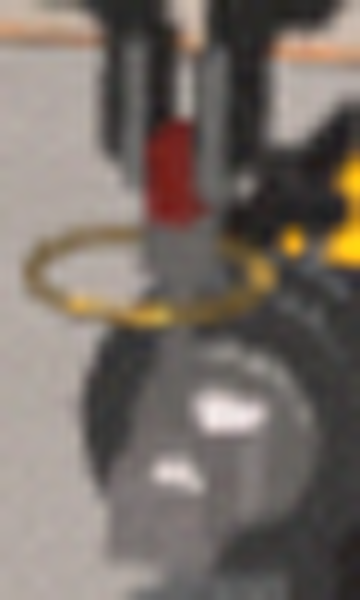

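View pics/t5.png

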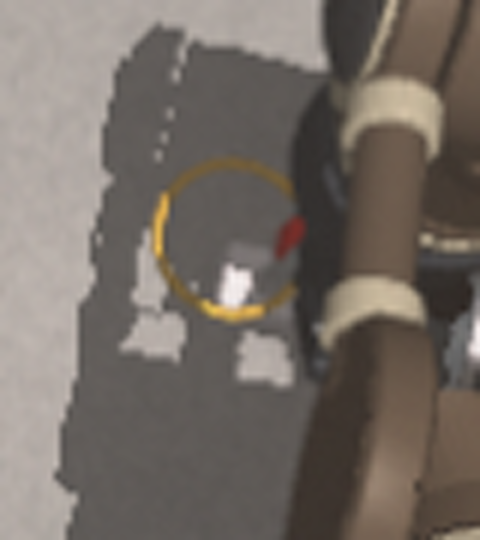

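```bash
cat > ring.py <<'E'
from plan import *
from scipy.optimize import least_squares
def ringfit(f,z,box,verb=True):
    im=cv2.imread(f); h=cv2.cvtColor(im,cv2.COLOR_BGR2HSV)
    m=(h[...,0]>12)&(h[...,0]<32)&(h[...,1]>110)&(h[...,2]>60)
    mm=np.zeros_like(m);x0,y0,x1,y1=box;mm[y0:y1,x0:x1]=m[y0:y1,x0:x1]
    v,u=np.nonzero(mm);P=atz("top",np.c_[u,v],z)[:,:2]
    w=h[v,u,1].astype(float)/255
    g=lambda q:w*(np.hypot(*(P-q[:2]).T)-q[2])
    s=least_squares(g,[*P.mean(0),.0275],loss="soft_l1",f_scale=.001);return s.x,len(u)
if __name__=="__main__":
    print(ringfit("pics/t0_raw.png",.054,(246,276,278,306)))
    print(ringfit("pics/t4_raw.png",.237,(402,222,433,256)))
    print(ringfit("pics/t5_raw.png",.219,(402,222,433,256)))
E
python3 ring.py
```

```text
(array([0.4703, 0.2797, 0.0243]), 361)
(array([ 0.5654, -0.0491,  0.027 ]), 87)
(array([ 0.5681, -0.0517,  0.0271]), 76)
```

The ring fit (radius 27.1 mm, expected 27.5) puts the pin axis at (0.5637, −0.0758) and the hole at (0.5625, −0.0758). I'll descend gently with a −0.6 mm correction.

Emit:
carry_out(
  targets=[0.006,-0.001,0,0,0,0,0.006,-0.001,0,0,0,0,0.003,0,0,0,0,0,0.003,0,0,0,0,0,0.003,0,0,0,0,0,0.003,0,0,0,0,0],
)

```text
clock: 6.4
ee_pos: [0.5629, -0.0776, 0.2225]
tcp_rot: [[0.003, 0.984, -0.179], [-0.001, -0.179, -0.984], [-1.0, 0.003, 0.0]]
wrist_force: [-1.1, 0.4, -0.3]
opening: 0.12
```

Emit:
carry_out(
  targets=[0.003,0,0,0,0,0,0.003,0,0,0,0,0],
)

```text
clock: 6.6
ee_pos: [0.5629, -0.0776, 0.2207]
tcp_rot: [[0.003, 0.984, -0.179], [-0.001, -0.179, -0.984], [-1.0, 0.003, 0.0]]
wrist_force: [0.4, 0.8, -0.8]
opening: 0.12
```

Emit:
carry_out(
  targets=[0.003,0,0,0,0,0,0.003,0,0,0,0,0],
)

```text
clock: 6.8
ee_pos: [0.5629, -0.0776, 0.2189]
tcp_rot: [[0.003, 0.984, -0.179], [-0.001, -0.179, -0.984], [-1.0, 0.003, 0.0]]
wrist_force: [0.0, -0.2, -1.6]
opening: 0.123
```

Emit:
carry_out(
  targets=[0.003,0,0,0,0,0,0.003,0,0,0,0,0],
)

```text
clock: 7.0
ee_pos: [0.5629, -0.0776, 0.2171]
tcp_rot: [[0.003, 0.984, -0.179], [-0.001, -0.179, -0.984], [-1.0, 0.003, 0.0]]
wrist_force: [0.6, -0.1, -1.4]
opening: 0.119
```

Emit:
carry_out(
  targets=[0.003,0,0,0,0,0,0.003,0,0,0,0,0],
)

```text
clock: 7.2
ee_pos: [0.5629, -0.0776, 0.2153]
tcp_rot: [[0.003, 0.984, -0.179], [-0.001, -0.179, -0.984], [-1.0, 0.003, 0.0]]
wrist_force: [-0.3, -0.3, -0.8]
opening: 0.118
```

Emit:
carry_out(
  targets=[0.003,0,0,0,0,0,0.003,0,0,0,0,0],
)

```text
clock: 7.4
ee_pos: [0.5629, -0.0776, 0.2135]
tcp_rot: [[0.003, 0.984, -0.179], [-0.001, -0.179, -0.984], [-1.0, 0.003, -0.0]]
wrist_force: [-0.1, 0.0, -1.2]
opening: 0.121
```

No force with the tip about 7 mm below the shaft top, so it appears to be in the bore. A look confirms before going on.

```bash
python3 - <<'E'
from plan import *
snap("side","s6",(322,145,352,195),12);snap("top","t6",(380,200,460,290),6)
E
```

```text
(no output)
```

View pics/s6.png

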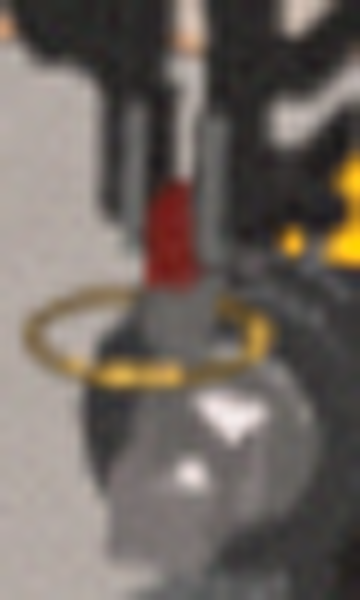

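The shank now disappears into the shaft's top, with light patches either side. Continuing gently.

Emit:
carry_out(
  targets=[0.005,0,0,0,0,0,0.005,0,0,0,0,0,0.005,0,0,0,0,0,0.005,0,0,0,0,0],
)

```text
clock: 7.9
ee_pos: [0.5629, -0.0776, 0.2074]
tcp_rot: [[0.003, 0.984, -0.179], [-0.001, -0.179, -0.984], [-1.0, 0.003, 0.0]]
wrist_force: [-0.7, 0.1, -0.6]
opening: 0.121
```

Emit:
carry_out(
  targets=[0.005,0,0,0,0,0,0.005,0,0,0,0,0,0.005,0,0,0,0,0,0.005,0,0,0,0,0],
)

```text
clock: 8.3
ee_pos: [0.563, -0.0776, 0.2015]
tcp_rot: [[0.003, 0.984, -0.179], [-0.001, -0.179, -0.984], [-1.0, 0.003, -0.0]]
wrist_force: [-0.3, 0.1, -1.3]
opening: 0.122
```

Emit:
carry_out(
  targets=[0.005,0,0,0,0,0,0.005,0,0,0,0,0,0.005,0,0,0,0,0,0.005,0,0,0,0,0],
)

```text
clock: 8.7
ee_pos: [0.563, -0.0776, 0.1954]
tcp_rot: [[0.003, 0.984, -0.179], [-0.001, -0.179, -0.984], [-1.0, 0.003, 0.0]]
wrist_force: [1.2, 0.5, -0.6]
opening: 0.123
```

Emit:
carry_out(
  targets=[0.005,0,0,0,0,0,0.005,0,0,0,0,0,0.005,0,0,0,0,0,0.005,0,0,0,0,0],
)

```text
clock: 9.1
ee_pos: [0.5631, -0.0776, 0.1895]
tcp_rot: [[0.003, 0.984, -0.179], [-0.001, -0.179, -0.984], [-1.0, 0.003, 0.0]]
wrist_force: [0.4, 0.3, -1.1]
opening: 0.118
```

Emit:
carry_out(
  targets=[0.005,0,0,0,0,0,0.005,0,0,0,0,0,0.005,0,0,0,0,0],
)

```text
clock: 9.4
ee_pos: [0.563, -0.0776, 0.1849]
tcp_rot: [[0.003, 0.984, -0.179], [-0.001, -0.179, -0.984], [-1.0, 0.003, 0.0]]
wrist_force: [-0.6, 0.2, -1.1]
opening: 0.123
```

Emit:
carry_out(
  targets=[0.003,0,0,0,0,0,0.002,0,0,0,0,0],
)

```text
clock: 9.6
ee_pos: [0.563, -0.0776, 0.1834]
tcp_rot: [[0.003, 0.984, -0.179], [-0.001, -0.179, -0.984], [-1.0, 0.003, 0.0]]
wrist_force: [-0.0, -0.3, -1.1]
opening: 0.116
```

Emit:
carry_out(
  targets=[0.002,0,0,0,0,0,0.002,0,0,0,0,0],
)

```text
clock: 9.8
ee_pos: [0.5631, -0.0776, 0.1824]
tcp_rot: [[0.003, 0.984, -0.179], [-0.001, -0.179, -0.984], [-1.0, 0.003, 0.0]]
wrist_force: [-0.2, 0.2, -1.5]
opening: 0.118
```

Emit:
carry_out(
  targets=[0.002,0,0,0,0,0,0.001,0,0,0,0,0],
)

```text
clock: 10.0
ee_pos: [0.5631, -0.0777, 0.1823]
tcp_rot: [[0.003, 0.984, -0.179], [-0.001, -0.179, -0.984], [-1.0, 0.003, 0.0]]
wrist_force: [-2.8, -0.5, 4.1]
opening: 0.119
```

Emit:
carry_out(
  targets=[0.002,0,0,0,0,0,0.001,0,0,0,0,0],
)

```text
clock: 10.2
ee_pos: [0.5632, -0.0777, 0.1822]
tcp_rot: [[0.003, 0.984, -0.179], [-0.001, -0.179, -0.984], [-1.0, 0.003, 0.0]]
wrist_force: [-3.9, 0.0, 8.7]
opening: 0.122
```

Emit:
carry_out(
  targets=[0.002,0,0,0,0,0,0,0,0,0,0,0],
)

```text
clock: 10.4
ee_pos: [0.5632, -0.0777, 0.1822]
tcp_rot: [[0.003, 0.984, -0.179], [-0.001, -0.179, -0.984], [-1.0, 0.003, 0.0]]
wrist_force: [-5.0, 1.3, 9.7]
opening: 0.127
```

Contact at TCP z 0.182, which is where the collar meets the shaft top. I'll relax the push a little and check.

Emit:
carry_out(
  targets=[-0.002,0,0,0,0,0,0,0,0,0,0,0,0,0,0,0,0,0],
)

```text
clock: 10.7
ee_pos: [0.5632, -0.0777, 0.1822]
tcp_rot: [[0.003, 0.984, -0.179], [-0.001, -0.179, -0.984], [-1.0, 0.003, 0.0]]
wrist_force: [-3.3, 0.4, 7.7]
opening: 0.123
```

```bash
python3 - <<'E'
from plan import *
snap("side","s7",(315,145,365,205),10);snap("top","t7",(380,200,460,290),6)
E
```

```text
(no output)
```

View pics/s7.png

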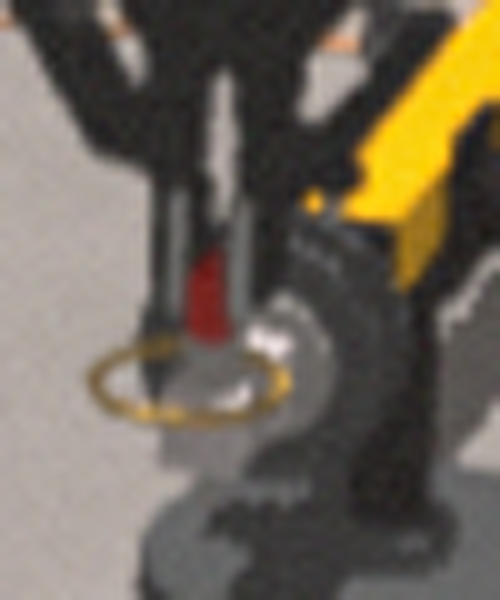

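View pics/t7.png

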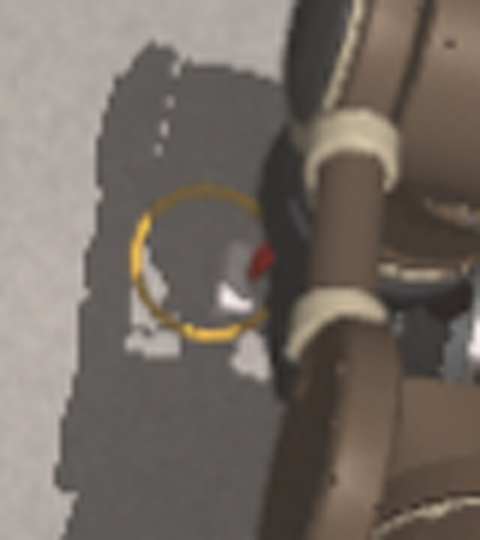

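The pin is home with its ring open round the shaft's end (top crop: ring centre about (205,264)). Releasing and lifting off.

Emit:
carry_out(
  targets=[0,0,0,0,0,0,0,0,0,0,0,0,0,0,0,0,0,0,0,0,0,0,0,0,0,0,0,0,0,0],
  grip=-0.3,
)

```text
clock: 11.3
ee_pos: [0.5629, -0.0776, 0.1802]
tcp_rot: [[0.003, 0.984, -0.179], [-0.0, -0.179, -0.984], [-1.0, 0.003, -0.0]]
wrist_force: [-0.9, -0.5, 0.5]
opening: 0.352
```

Emit:
carry_out(
  targets=[-0.02,0,0,0,0,0,-0.05,0,0,0,0,0,-0.1,0,0,0,0,0,-0.1,0,0,0,0,0,-0.05,0,0,0,0,0,0,0,-0.1,0,0,0,0,0,-0.1,0,0,0,0,0,-0.05,0,0,0,0,0,0,0,0,0],
)

```text
clock: 12.2
ee_pos: [0.5762, -0.0022, 0.2767]
tcp_rot: [[0.003, 0.984, -0.176], [-0.0, -0.176, -0.984], [-1.0, 0.003, -0.0]]
wrist_force: [0.3, -0.1, 0.1]
opening: 0.347
```

```bash
python3 - <<'E'
from plan import *
s=telemetry.state();print(s["ee_pos"],s["tcp_rot"],s["wrist_force"])
snap("side","s8",(310,100,400,215),5);snap("top","t8",(380,200,460,290),6)
E
```

```text
[ 0.5762 -0.0022  0.2767] [[ 0.0029  0.9844 -0.176 ]
 [-0.0005 -0.176  -0.9844]
 [-1.      0.0029 -0.    ]] [ 0.3081 -0.0927  0.0703]
```

View pics/s8.png

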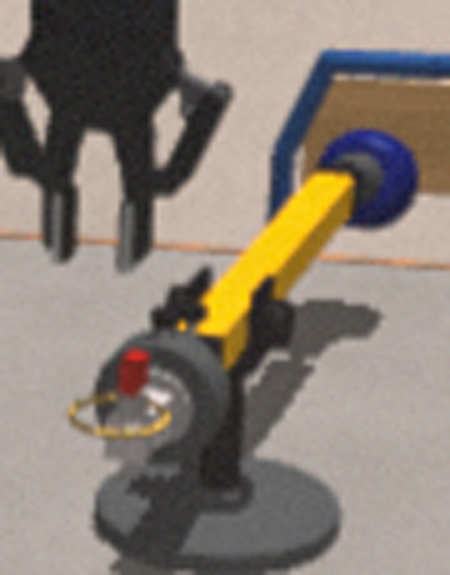

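View pics/t8.png

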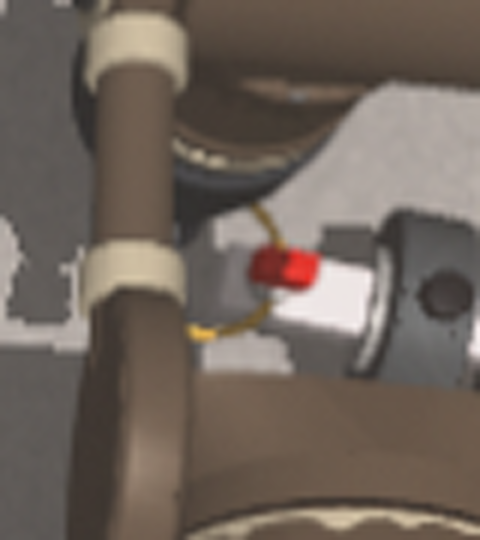

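The pin stands upright and seated with the ring open, and the gripper is clear. A vertical push would bring the gripper body near the tab, so I'll tilt the tool 0.5 rad (body away from the pin) and follow the ring's arc with shut fingertips.

```bash
cat > arc.py <<'E'
from plan import *
px=np.array([np.cos(1.39),np.sin(1.39),0]);H=np.array([.5627,-.0762,.162])
def Rt(t):
    x=-np.sin(t)*px-np.cos(t)*np.array([0,0,1.]);y=np.array([np.cos(-.18),np.sin(-.18),0]);y-=x*(x@y);y/=np.linalg.norm(y);return np.c_[x,y,np.cross(x,y)]
def L(a,z): return H+px*a*1e-3+np.array([0,0,z*1e-3])
def loc():
    s=telemetry.state();d=s["ee_pos"]-H;print("loc x,y,z mm",d@px*1e3,d@np.cross([0,0,1.],px)*1e3,d[2]*1e3,"F",s["wrist_force"],"t",s["clock"]);return s
E
python3 - <<'E'
from arc import *
from m import c
print("tab centre",atz("top",c([(287,268)],380,200,6),.197))
loc();rows(L(75,60),Rt(.5),6)
E
```

```text
tab centre [[ 0.5617 -0.0755  0.197 ]]
loc x,y,z mm 73.25795625085509 -0.08521109788287824 114.36632869105054 F [-0.703   0.9992 -0.5314] t 12.3
max step mm 9.065716360581408 deg 4.763604240692653
0.0302, -0.0001, -0.001, 0.001, -0.831, -0.005,
0.03, -0.0001, -0.0035, 0.001, -0.831, -0.005,
0.0296, -0.0001, -0.006, 0.001, -0.831, -0.005,
0.029, -0.0001, -0.0084, 0.001, -0.831, -0.005,
0.0282, -0.0001, -0.0108, 0.001, -0.831, -0.005,
0.0272, -0, -0.0131, 0.001, -0.831, -0.005,
```

Emit:
carry_out(
  targets=[0.03,0,-0.001,0,-0.83,0,0.03,0,-0.004,0,-0.83,0,0.03,0,-0.006,0,-0.83,0,0.029,0,-0.008,0,-0.83,0,0.028,0,-0.011,0,-0.83,0,0.027,0,-0.013,0,-0.83,0,0,0,0,0,0,0,0,0,0,0,0,0],
  grip=-1,
)

```text
clock: 13.1
ee_pos: [0.5764, -0.0026, 0.2218]
tcp_rot: [[-0.084, 0.984, -0.158], [-0.47, -0.179, -0.864], [-0.879, 0.001, 0.478]]
wrist_force: [-0.4, 0.2, 1.2]
opening: 0.001
```

```bash
python3 - <<'E'
from arc import *
s=loc();print(s["tcp_rot"],s["q"],s["opening"])
snap("side","s9",(300,100,400,215),5)
rows(L(54,14),Rt(.5),5)
E
```

```text
loc x,y,z mm 74.84015792270549 -0.28130128546952377 59.84809541301087 F [-0.4411  0.1716  1.1691] t 13.1
[[-0.0843  0.9839 -0.1579]
 [-0.47   -0.179  -0.8643]
 [-0.8786  0.0014  0.4775]] [ 0.1681  0.3471  1.6846 -0.482   1.3224  0.5197] 0.0008456625566601253
max step mm 10.221876688702876 deg 0.05163459627912585
0.034, -0.0006, -0.0028, -0.004, -0.005, -0.006,
0.034, -0.0006, -0.0028, -0.004, -0.005, -0.006,
0.034, -0.0006, -0.0028, -0.004, -0.005, -0.006,
0.034, -0.0006, -0.0028, -0.004, -0.005, -0.006,
0.034, -0.0005, -0.0028, -0.004, -0.005, -0.006,
```

View pics/s9.png

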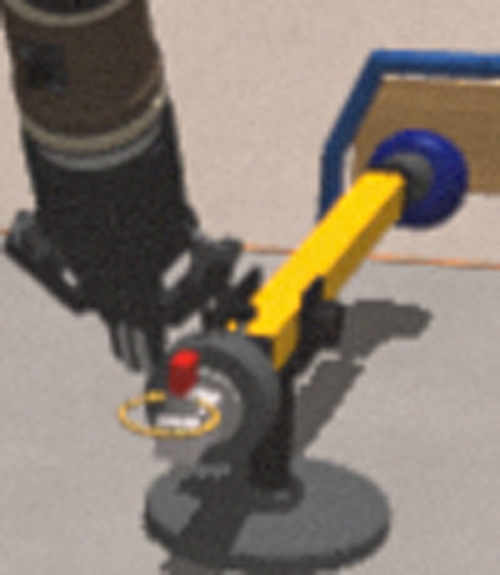

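```bash
python3 - <<'E'
from arc import *
print(((proj("side",[L(75,60),L(52,8),L(0,35),L(24.5,8)])-[300,100]+.5)*5-.5).round())
E
```

```text
[[144. 361.]
 [155. 433.]
 [185. 356.]
 [170. 415.]]
```

The projected tip (144,361), ring far side (155,433) and tab (185,356) match the picture. I'll move to just above the ring's far side, then follow the arc.

Emit:
carry_out(
  targets=[0.034,0,-0.003,0,0,0,0.034,0,-0.003,0,0,0,0.034,0,-0.003,0,0,0,0.034,0,-0.003,0,0,0,0.034,0,-0.003,0,0,0,0,0,0,0,0,0],
)

```text
clock: 13.75
ee_pos: [0.5715, -0.0228, 0.1732]
tcp_rot: [[-0.087, 0.984, -0.157], [-0.471, -0.18, -0.864], [-0.878, -0.001, 0.479]]
wrist_force: [-0.5, -0.8, 0.4]
opening: -0.001
```

```bash
python3 - <<'E'
from arc import *
loc();snap("side","s10",(320,150,370,200),10)
R=Rt(.5)
rows(L(51,-5),R,3);rows(L(46,-17),R,3,L(51,-5),R);rows(L(40,-26),R,3,L(46,-17),R);rows(L(34.5,-32),R,3,L(40,-26),R)
E
```

```text
loc x,y,z mm 54.12688610288522 0.9075806828683243 11.21042641887221 F [-0.5452 -0.8141  0.4091] t 13.75
max step mm 5.840658428658446 deg 0.0313052769749544
0.0186, 0.0003, -0.0056, -0.002, -0.004, -0.003,
0.0186, 0.0003, -0.0057, -0.002, -0.004, -0.003,
0.0186, 0.0003, -0.0057, -0.002, -0.004, -0.003,
max step mm 4.333333333333329 deg 0.0
0.0144, 0, -0.0015, 0, 0, 0,
0.0144, 0, -0.0015, 0, 0, 0,
0.0144, 0, -0.0015, 0, 0, 0,
max step mm 3.6055512754639905 deg 0.0
0.012, -0, 0.0011, 0, 0, 0,
0.012, -0, 0.0011, 0, 0, 0,
0.012, -0, 0.0011, 0, 0, 0,
max step mm 2.713136766016617 deg 0.0
0.0088, -0, 0.0022, 0, 0, 0,
0.0088, -0, 0.0022, 0, 0, 0,
0.0088, -0, 0.0022, 0, 0, 0,
```

View pics/s10.png

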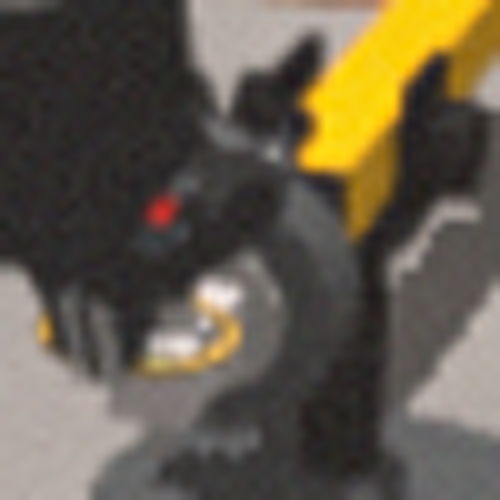

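Fingertips are over the far side of the ring (crop (100,360)). Pushing down along the arc in stages.

Emit:
carry_out(
  targets=[0.0186,0,-0.0056,0,0,0,0.0186,0,-0.0056,0,0,0,0.0186,0,-0.0056,0,0,0],
)

```text
clock: 14.1
ee_pos: [0.5737, -0.0242, 0.1585]
tcp_rot: [[-0.08, 0.984, -0.159], [-0.468, -0.178, -0.865], [-0.88, 0.006, 0.475]]
wrist_force: [0.6, 5.2, 0.8]
opening: 0.001
```

Emit:
carry_out(
  targets=[0.0144,0,-0.0015,0,0,0,0.0144,0,-0.0015,0,0,0,0.0144,0,-0.0015,0,0,0],
)

```text
clock: 14.4
ee_pos: [0.5716, -0.0308, 0.1458]
tcp_rot: [[-0.083, 0.984, -0.158], [-0.471, -0.179, -0.864], [-0.878, 0.003, 0.478]]
wrist_force: [0.1, 2.8, 1.4]
opening: 0.004
```

```bash
python3 - <<'E'
from arc import *
loc();snap("side","s11",(320,150,370,200),10);snap("top","t11",(380,200,460,290),6)
E
```

```text
loc x,y,z mm 46.254474416201795 -0.5934175236800099 -16.178731629519245 F [0.0567 2.7924 1.3806] t 14.4
```

View pics/s11.png

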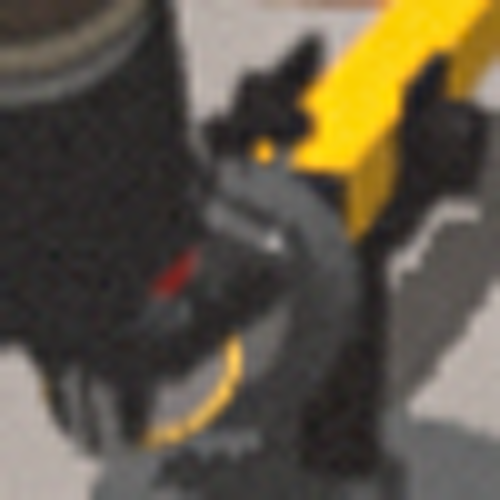

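View pics/t11.png

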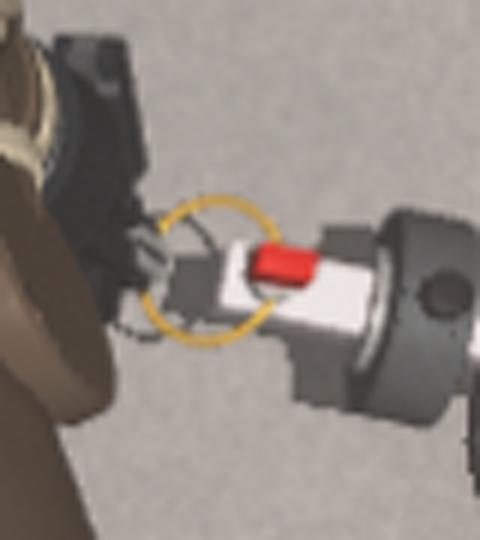

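The ring is swinging down under the fingertips and the pin stays upright. Continuing past the snap angle.

Emit:
carry_out(
  targets=[0.012,0,0.001,0,0,0,0.012,0,0.001,0,0,0,0.012,0,0.001,0,0,0],
)

```text
clock: 14.8
ee_pos: [0.5704, -0.037, 0.137]
tcp_rot: [[-0.083, 0.984, -0.158], [-0.471, -0.179, -0.864], [-0.878, 0.003, 0.479]]
wrist_force: [0.1, 0.4, 0.2]
opening: 0.001
```

Emit:
carry_out(
  targets=[0.009,0,0.002,0,0,0,0.009,0,0.002,0,0,0,0.009,0,0.002,0,0,0],
)

```text
clock: 15.1
ee_pos: [0.5695, -0.042, 0.1306]
tcp_rot: [[-0.083, 0.984, -0.158], [-0.471, -0.179, -0.864], [-0.878, 0.003, 0.478]]
wrist_force: [-0.1, -0.3, -0.2]
opening: 0.001
```

```bash
python3 - <<'E'
from arc import *
loc();snap("side","s12",(320,150,370,200),10);snap("top","t12",(380,200,460,290),6)
E
```

```text
loc x,y,z mm 34.827404161064685 -0.5240945429323705 -31.44200691294116 F [-0.0518 -0.3381 -0.2257] t 15.1
```

View pics/s12.png

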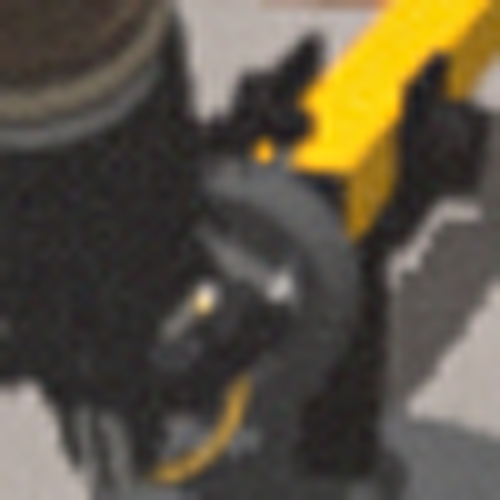

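View pics/t12.png

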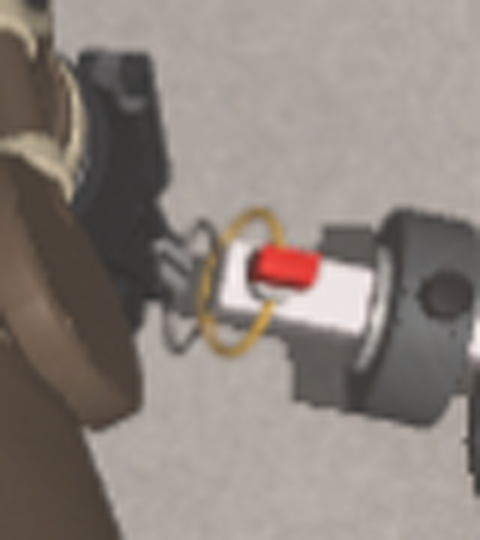

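Force has dropped to zero and the ring has moved off the fingers toward shut. I'll retract and check the angle.

Emit:
carry_out(
  targets=[-0.05,0,-0.02,0,0,0,-0.1,0,-0.02,0,0,0,-0.15,0,-0.05,0,0,0,-0.15,0,-0.1,0,0,0,-0.1,0,-0.1,0,0,0,0,0,0,0,0,0],
)

```text
clock: 15.8
ee_pos: [0.5995, 0.1141, 0.2363]
tcp_rot: [[-0.073, 0.985, -0.157], [-0.466, -0.173, -0.867], [-0.882, 0.01, 0.472]]
wrist_force: [1.0, -0.4, -0.2]
opening: 0.003
```

```bash
python3 - <<'E'
from arc import *
loc();snap("side","s13",(320,150,370,200),10);snap("top","t13",(380,200,460,290),6)
for th in (0,.15,.4,.7):
    a=24.5+np.array([0]);
    def pt(u,w): # ring local: u from pivot along ring, w lateral
        return L(u*np.sin(th),8-u*np.cos(th))+np.cross([0,0,1.],px)*w*1e-3
    P=[pt(52,0),pt(24.5,27.5),pt(24.5,-27.5)]
    print(th,((proj("side",P)-[320,150]+.5)*10-.5).round().tolist(),((proj("top",P)-[380,200]+.5)*6-.5).round().tolist())
E
```

```text
loc x,y,z mm 193.79323104471686 -1.9770293130610046 74.26343307292291 F [ 1.034  -0.4056 -0.2193] t 15.8
0 [[161.0, 464.0], [254.0, 393.0], [75.0, 364.0]] [[245.0, 300.0], [247.0, 360.0], [272.0, 218.0]]
0.15 [[153.0, 472.0], [250.0, 396.0], [71.0, 368.0]] [[226.0, 296.0], [238.0, 358.0], [263.0, 216.0]]
0.4 [[140.0, 478.0], [244.0, 399.0], [65.0, 370.0]] [[196.0, 288.0], [223.0, 354.0], [248.0, 212.0]]
0.7 [[126.0, 470.0], [239.0, 395.0], [58.0, 366.0]] [[165.0, 278.0], [209.0, 349.0], [234.0, 207.0]]
```

View pics/s13.png

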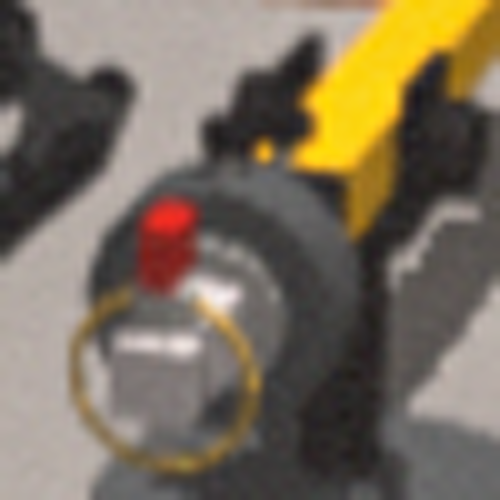

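View pics/t13.png

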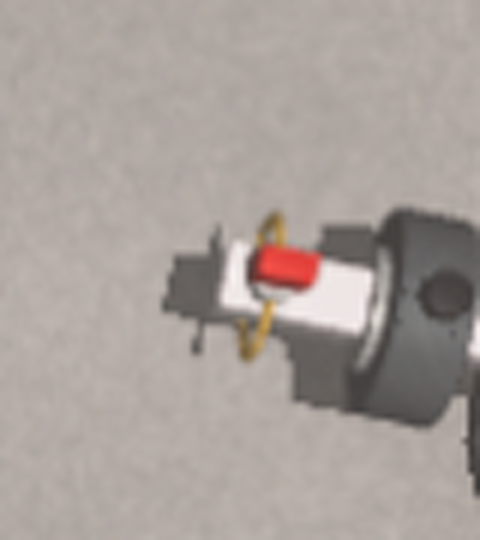

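The ring's sides sit at (247,358) and (275,215) in the top crop. That matches the shut prediction of (247,360) and (272,218). The pin is upright with its collar on the shaft. I'll let the arm settle and take a last look before handing in.

Emit:
carry_out(
  targets=[0,0,0,0,0,0,0,0,0,0,0,0,0,0,0,0,0,0,0,0,0,0,0,0,0,0,0,0,0,0],
)

```text
clock: 16.4
ee_pos: [0.5964, 0.1069, 0.2322]
tcp_rot: [[-0.084, 0.984, -0.159], [-0.471, -0.18, -0.864], [-0.878, 0.003, 0.478]]
wrist_force: [0.0, 0.5, -0.4]
opening: -0.0
```

```bash
python3 - <<'E'
from arc import *
a=vision.capture("top");b=cv2.imread("pics/t13_raw.png")
print(np.abs(a[220:290,400:470].astype(int)-b[220:290,400:470]).max())
z=cv2.imread("pics/t0_raw.png")
for n,(x0,y0,x1,y1) in dict(weight=(320,212,360,252),phones=(230,130,325,225),folder=(80,228,150,300)).items():
    t=z[y0+6:y1-6,x0+6:x1-6];m=cv2.matchTemplate(a[y0:y1,x0:x1],t,cv2.TM_CCOEFF_NORMED);print(n,m.max(),np.unravel_index(m.argmax(),m.shape))
print(r.close_job())
E
```

```text
3
weight 0.4186743 (np.int64(6), np.int64(6))
phones 0.16912346 (np.int64(1), np.int64(11))
folder 0.9991248 (np.int64(6), np.int64(6))
the job is handed in; nothing more can be done
None
```

The linchpin is fitted: it stands upright through the shaft with its collar on the top face and its ring shut round the shaft. The job is handed in, about 16.5 s into the 72 s allowed; the hand-in gives no verdict.

- **Fitting the pin:** I lifted it from the block and it went into the hole on the first try. The wrist force stayed under about 2 N until the collar met the shaft, and I read about 10 N at most there.
- **Shutting the ring:** I released the pin with the ring still open. Then I pushed the ring's far side along its arc with the shut, tilted fingertips, at about 5 N or less, until it snapped shut.

**Last checks:**
- **Pin and ring:** in both pictures the ring lies where a fully shut ring should, to about 1 mm in the top view and up to about 2 mm in the side view. The pin and ring did not move between the last two top pictures. The arm was well clear, about 0.19 m away.
- **Folder:** it matched its starting position exactly.
- **Spare weight and headphones:** this check was not conclusive. The match against the first picture was poor (0.42 for the weight, at an unshifted position; 0.17 for the headphones), probably because the arm or its shadow lay over them, though I didn't confirm that. The planned tool path stayed well above both and I felt no unexpected contact, so I have no sign that either was moved.

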